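# Seat a keyed template blank in its nest and latch it

### The arm

A 6-joint arm with a two-finger parallel gripper is mounted at the origin on the work surface. World frame = base frame: x ahead of the robot, y to its left, z up, the work surface at z = 0. Lengths are in m, angles in rad, forces in N, time in s.
With the tool pointing down it reaches from about 0.4 to 0.825 m from the base axis. Payload 7 kg.
Tool frame: the origin (TCP) lies between the finger pads; the fingertips stand 22 mm ahead of it and the grasp point (between the pads) lies 3 mm ahead of it; z points along the fingers, y is the line along which they close (so a half turn about z gives the same grasp; the last joint's range is limited). The gripper opens to 85 mm and grips with 20 to 120 N. Pads are 22 mm wide; open, the fingers measure 114 mm over their backs; the gripper's body (76 mm by 85 mm) begins 54 mm behind the grasp point. The pads swing forward as they close: fully open they stand 13 mm farther back than shut.
Start: joints at [1.392, 0.359, 0.012, 0, -1.224, -0.288], TCP at [0.304, 0.603, 0.253] pointing down, gripper open.
Joint ranges: [-3.07, 3.07], [-1.43, 2.12], [-1.02, 1.25], [-3.03, 1.67], [-3.05, -0], [-3.03, 3.03]. Speed limits (rad/s): [2.39, 2.39, 3.01, 3.14, 3.14, 3.14].

### API

Orientations are given as a unit quaternion [w, x, y, z].
In Python, from rig import r gives the robot as it stands.
- The arm moves only by the shell command python3 -m inch 'ROWS' [FORCE]. ROWS is JSON, a list of rows, each an object with "jaw": the opening, from 0 (shut) to 1 (fully open); "slide": the shift along the world's x, y, z in m, a list of three; "twist": the turn about the world's z in degrees. A call has 1 to 10 rows; each row shifts and turns the commanded pose from where the row before left it; what a row does not reach is not made up. A row lasts 1/12 s, in which the tool goes at most 41.7 mm and 7.16 degrees, less where a joint would pass 70% of its speed; a pose out of reach is approached as far as the arm can. A call with a gripper value outside its range is refused whole. The fingers move at their own pace and stop on an object; FORCE is the grip in N (left out, the last holds). Time passes only in rows, so rows that do not move let the fingers close. It gives the time, the measured TCP pose, the force, the opening and the grip force at its end, in the units of the state.
- r.state(): the state, without advancing time (a new reading comes with each control period).
- r.snapshot(name): name is "side" or "top" or "wrist"; returns (picture, depth): 420x560x3 uint8, red, green, blue; 420x560 float32, m along the optical axis (not along the pixel's ray), 0 where there is no reading.
- r.camera_params(name): a dict with "fx", "fy", "cx", "cy" (pixels), "R" (3x3) and "t" (3): a world point X has camera coordinates R X + t; the wrist camera has in their place "tool_from_camera" (4x4, takes a point from camera to tool coordinates, whose origin is the TCP and whose axes are the flange's). Camera axes: x right, y down, z forward; pixel columns grow to the right and rows downward; lengths in m; the calibration is good to about 2 mm. A picture is of the moment at which its call begins: read the wrist's pose just before it. camera_params takes no time and is no camera call.
- r.sign_off(): hands the job in; it is judged then, once.
Trained networks look in the newest picture that a camera, given by its name, has taken for a name from the list of things; names that differ only in an ending like _2 or _b are one class to them, and where a whole thing is asked for, a point or a joint stands for the part that bears it (a point fixed in the world has none). Each returns a list of dicts, best first, with "p" (0 to 1); they miss things now and then, are a little off and sometimes report something else, mostly with a low value. They report only what shows in the picture. A call takes as long as a camera call. They do not tell look-alikes from the thing itself.
- r.spot_in(camera, thing): "point" ([x, y, z] in m, in world coordinates, good to about 4 mm: the middle of the surface that is visible of it).
- r.cut_out(camera, thing): "mask" (420x560 bool, what is visible of it).
- r.spot_point(camera, thing): "point" ([x, y, z] in m, in world coordinates, good to about 4 mm: a listed point, or the origin of a listed thing).
The state is a dict: "t": time; "joint_positions": joint angles; "dq": joint speeds; "tau": joint torques, N m; "tcp_pos": TCP position; "tool_rot": TCP orientation; "wrist_force": force on the tool from outside, world axes, zero at the start; "torque": the same for the moment, N m; "opening": finger opening in m; "gripper_force": force on a finger pad.
Only numpy, scipy, OpenCV 4.12 (cv2) and the standard library are available. Lean on these libraries where they do the work, as an engineer would, in place of code of your own. Each camera call takes 0.05 s, during which the arm holds its last target. There are 200 camera calls.

### The job

Take the aluminium blank by its orange grip, lower it into the round bore of the nest and, pressing only lightly, feel for the turn at which its two unequal notches drop over the yellow keys, so that it sits fully home, flush with the plate; never force it. Then let go of it and swing the red latch all the way in over its edge to its stop. Leave everything else on the bench where it lies.

Things in the scene. Friction and masses are not known exactly. Their poses are not given: they have to be found in the camera images.
- blank: Aluminium blank: a flat disc 80 mm across, 16 mm thick, lower rim bevelled 2 mm, about 0.24 kg. Origin: centre of its underside, z up. A centred orange grip bar on top is 44 mm long (along x), 16 mm wide (y), 40 mm high. Two notches run in from the rim to 28 mm from the centre: 18 mm wide at +x (red dot beside it), 10 mm wide at -x, so it goes over the keys one way round only.
- grip (a point): Point on the blank's axis inside the orange grip bar, 40 mm above the blank's underside (24 mm above its top face); axes as the blank's.
- nest: The nest: a fixed block 180 x 180 x 34 mm (16 mm wooden base, 18 mm grey plate). Origin: centre of its underside on the bench, z up. In its middle a round bore 84 mm across and 18 mm deep, mouth bevelled 1.5 mm, so the blank has 2 mm of play all round. A white line on the plate marks the nest's +x. The blank counts as forced if pressed against nest or latch with more than 40 N.
- bore_floor (a point): Middle of three steel studs on the bore's floor, level with their tops, 18 mm above the bench. Two yellow keys rise 8 mm above the studs and reach in to 32 mm from the centre, opposite each other, 14 mm and 6 mm wide. Their common angle is fixed but not measured: the wide one is within 0.6 rad either way of the white line. Within about 0.05 rad of it the blank drops 8 mm from key tops to studs, then flush with the plate.
- latch (a joint): Red swing latch on the plate, angle in rad: 0 open (arm at 150 degrees anticlockwise from the nest's +x, seen from above), growing clockwise to a stop at 1.85, where the arm points at the bore's centre over the blank's edge. Starts at 0 to 0.35 and stays where left (1.3 N at the pin moves it). Arm 75 mm long, 18 mm wide, 3 to 10 mm above the plate: it cannot pass over a blank not home.
- latch_pin (a point): Middle of the latch's upright black round pin, 14 mm across, which stands on the arm 45 mm from the pivot and runs from 10 to 42 mm above the plate (this point: 26 mm above it). Moves with the latch.
- latch_pivot (a point): The latch's vertical hinge axis at plate height, at x = -75 mm, y = -75 mm in the nest's frame.
- plain_disc: A plain brown wooden disc, 80 mm across, 16 mm thick, without notches or grip: not wanted, leave alone.
- hammer: A hammer lying on the bench at the right: leave alone.
- screwdriver: A screwdriver with a yellow handle lying at the left: leave alone.
- offcut: A pale wood offcut 120 x 45 x 38 mm beyond the nest: leave alone.
- glue: A white glue bottle 160 mm high standing at the left: leave alone.
- screws: A glass jar of 68 mm diameter, 80 mm high, at the right: leave alone.
- square: A try square, 160 mm steel blade and dark wood stock, lying at the left beyond the blank: leave alone.
Mind the look-alikes: they are no part of the job. Leave any green or purple look-alike of the blank alone.

How it is judged:
By the outcome, as a careful person would: the job done as asked, in the order asked, and still so for the second after the job is handed in, with the robot touching nothing.
It also fails if it takes over 72 s, if anything falls off the work surface, if the arm or the gripper's body presses on something with over 40 N, if the wrist force passes 120 N, or if a joint passes its speed limit or range.

## Working session

There is one attempt and no reset: what is moved stays moved. The work goes in short steps, Python scripts to look and compute and a shell command to move; the robot and the scene stay as the last step left them, time stands still between calls to the robot, and variables do not carry over. Pictures are saved under pics/ and viewed, at most 10 in all, crops included, and the job is handed in when it is done.

```bash
mkdir -p pics; ls; cat > h.py <<'E'
from rig import r
import numpy as np, cv2
def save(n,img): cv2.imwrite('pics/'+n,cv2.cvtColor(img,cv2.COLOR_RGB2BGR))
E
python3 - <<'E'
from h import *
s=r.state(); print(s['t'],s['tcp_pos'],s['tool_rot'],s['opening'],s['wrist_force'])
a,_=r.snapshot('top'); save('top1.png',a)
for n in ['blank','grip','nest','bore_floor','latch_pin','latch_pivot','plain_disc']:
    print(n,[(np.round(d['point'],4).tolist(),round(d['p'],2)) for d in r.spot_point('top',n)])
b,_=r.snapshot('side'); save('side1.png',b)
for n in ['blank','grip','nest','bore_floor','latch_pin','latch_pivot']:
    print(n,[(np.round(d['point'],4).tolist(),round(d['p'],2)) for d in r.spot_point('side',n)])
E
```

```text
pics
0.0 [0.3035997  0.60236813 0.25235043] [ 8.34385568e-04  9.72869697e-01 -2.31352203e-01 -1.21608938e-04] 0.08572430411412973 [ 0.84928288 -0.10181841 -0.84477741]
blank [([0.4169, 0.1124, 0.0005], 0.95), ([0.502, 0.2584, 0.0418], 0.63), ([0.4982, 0.2555, -0.0003], 0.56), ([0.3845, 0.2899, 0.0009], 0.56)]
grip [([0.3826, 0.2899, 0.0396], 0.93), ([0.5041, 0.2529, 0.0418], 0.91), ([0.4147, 0.1176, 0.0409], 0.87)]
nest [([0.5901, -0.1472, 0.0027], 0.56)]
bore_floor [([0.5893, -0.1496, 0.0192], 0.85)]
latch_pin [([0.4825, -0.2201, 0.0609], 0.57)]
latch_pivot [([0.5328, -0.2352, 0.0346], 0.89)]
plain_disc [([0.7317, 0.1408, -0.0035], 0.61)]
blank [([0.4149, 0.1149, 0.0023], 0.89), ([0.4972, 0.2556, 0.0025], 0.85), ([0.3829, 0.2945, 0.0005], 0.58)]
grip [([0.4192, 0.1151, 0.0391], 0.96), ([0.4984, 0.2505, 0.038], 0.94), ([0.3844, 0.2951, 0.0441], 0.72)]
nest []
bore_floor [([0.5955, -0.1507, 0.0234], 0.86)]
latch_pin [([0.4755, 0.385, -0.0013], 0.69), ([0.4901, -0.217, 0.0637], 0.6)]
latch_pivot [([0.5267, -0.2367, 0.0343], 0.81)]
```

View pics/top1.png

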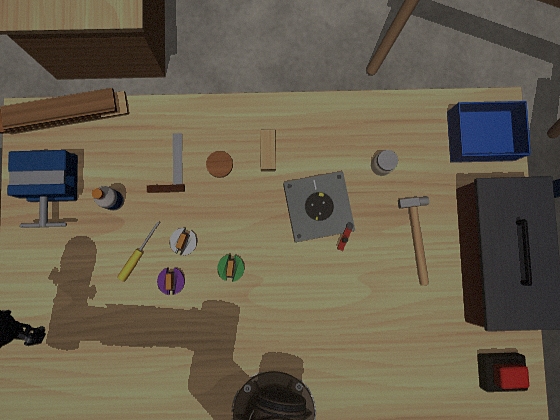

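Three candidates: silver disc at (183,241), purple at (171,281) and green at (231,267). Silver fits the bare aluminium description, at world ≈ (0.50, 0.255). I'll confirm it in a crop.

```bash
python3 - <<'E'
from h import *
a=cv2.imread('pics/top1.png')
c1=cv2.resize(a[211:271,150:214],None,fx=6,fy=6,interpolation=cv2.INTER_CUBIC)
c2=cv2.resize(a[165:255,277:361],None,fx=4,fy=4,interpolation=cv2.INTER_CUBIC)
c=cv2.convertScaleAbs(np.hstack([c1,c2]),alpha=1.6); cv2.imwrite('pics/crop1.png',c)
p=r.camera_params('top');print(p['fx'],p['t'],p['R'])
E
```

```text
492.1567612154942 [0.01528828 0.5834684  1.41960376] [[-0.02705467 -0.99953014  0.01440665]
 [-0.99432187  0.02542432 -0.10333255]
 [ 0.10291772 -0.01712047 -0.99454252]]
```

View pics/crop1.png

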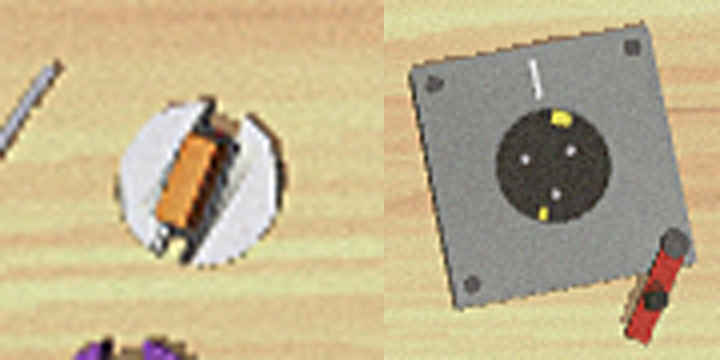

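The crop shows a bare silver disc at (183,241) with an orange bar and dot, wide notch towards the upper right: this is the aluminium blank. The nest's keys are visible too: the wide one at crop (562,118), the narrow one at (543,214). Next I'll move above the blank and measure with the wrist camera.

```bash
python3 -m inch '[{"jaw":1,"slide":[0.018,-0.035,0],"twist":0},{"jaw":1,"slide":[0.018,-0.035,0],"twist":0},{"jaw":1,"slide":[0.018,-0.035,0],"twist":0},{"jaw":1,"slide":[0.018,-0.035,0],"twist":0},{"jaw":1,"slide":[0.018,-0.035,0],"twist":0},{"jaw":1,"slide":[0.018,-0.035,0],"twist":0},{"jaw":1,"slide":[0.018,-0.035,0],"twist":0},{"jaw":1,"slide":[0.018,-0.035,0],"twist":0},{"jaw":1,"slide":[0.018,-0.035,0],"twist":0},{"jaw":1,"slide":[0.018,-0.030,0],"twist":0}]'
cat >> h.py <<'E'
from scipy.spatial.transform import Rotation as Ro
def wpose():
    s=r.state(); q=s['tool_rot']; T=np.eye(4)
    T[:3,:3]=Ro.from_quat([q[1],q[2],q[3],q[0]]).as_matrix(); T[:3,3]=s['tcp_pos']
    p=r.camera_params('wrist'); return p,T@np.array(p['tool_from_camera'])
def w2pix(p,W,X):
    c=np.linalg.inv(W)@np.append(X,1); return p['fx']*c[0]/c[2]+p['cx'],p['fy']*c[1]/c[2]+p['cy']
def pix2w(p,W,u,v,z):
    d=W[:3,:3]@np.array([(u-p['cx'])/p['fx'],(v-p['cy'])/p['fy'],1]); o=W[:3,3]; return o+d*(z-o[2])/d[2]
def rectify(img,p,W,c,z,half,n=560):
    # top-down view of plane z: row down = -x world, col right = -y world
    k=half
    src=np.float32([w2pix(p,W,[c[0]+a*k,c[1]+b*k,z]) for a,b in [(1,1),(1,-1),(-1,-1),(-1,1)]])
    dst=np.float32([[0,0],[n,0],[n,n],[0,n]])
    return cv2.warpPerspective(img,cv2.getPerspectiveTransform(src,dst),(n,n))
E
python3 - <<'E'
from h import *
s=r.state();p,W=wpose(); a,d=r.snapshot('wrist'); save('w1.png',a)
print(s['t'],s['tcp_pos'],W[:3,3],w2pix(p,W,[0.5,0.255,0.016]))
for n in ['blank','grip']: print(n,[(np.round(x['point'],4).tolist(),round(x['p'],2)) for x in r.spot_point('wrist',n)])
save('w1r.png',rectify(a,p,W,[.5,.255],.016,.06))
E
```

```text
t: 1.58
tcp_pos: [0.4842, 0.2556, 0.2538]
tool_rot: [-0.0, 0.973, -0.231, 0.0]
wrist_force: [0.7, 0.4, -0.6]
opening: 0.0857
gripper_force: 0.0
1.5833 [0.48416669 0.25555594 0.25380456] [0.55332517 0.22077671 0.37339681] (np.float64(267.22305857547224), np.float64(169.05201282110409))
blank [([0.3842, 0.2901, -0.005], 0.97), ([0.5002, 0.2523, -0.0004], 0.67), ([0.417, 0.1144, -0.0026], 0.59)]
grip [([0.4191, 0.1169, 0.0392], 0.94), ([0.5009, 0.2511, 0.0402], 0.76), ([0.3854, 0.2939, 0.0389], 0.72)]
```

View pics/w1r.png

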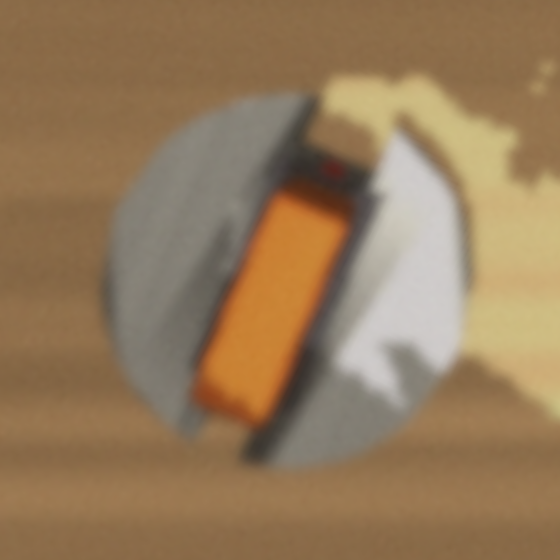

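The rectified crop shows the silver disc, centre (289,280), red dot by the wide notch at the top right (335,170). Now the bar's axis and centre.

```bash
python3 - <<'E'
from h import *
p,W=wpose(); a,d=r.snapshot('wrist')
R=rectify(a,p,W,[.5,.255],.056,.06); hsv=cv2.cvtColor(R,cv2.COLOR_RGB2HSV)
m=cv2.inRange(hsv,(8,150,190),(22,255,255)); m=cv2.morphologyEx(m,cv2.MORPH_OPEN,np.ones((9,9)))
c=max(cv2.findContours(m,0,2)[0],key=cv2.contourArea); (u,v),wh,an=cv2.minAreaRect(c); b=cv2.boxPoints(((u,v),wh,an))
e=max([b[1]-b[0],b[2]-b[1]],key=np.linalg.norm); k=.12/560
yaw=np.arctan2(-e[0],-e[1]); yaw=(yaw+np.pi/2)%np.pi-np.pi/2
T=r.state()['tool_rot'];ty=2*np.arctan2(T[2],T[1])
print('bar',.5+(280-v)*k,.255+(280-u)*k,np.array(wh)*k,'yaw',yaw,'tool x yaw',ty,'twist',np.degrees(yaw-ty))
E
```

```text
bar 0.501367196219308 0.25290674482073106 [0.01298196 0.03760118] yaw -0.39013684 tool x yaw -0.4692398462759837 twist 4.532268523334825
```

```bash
python3 -m inch '[{"jaw":0.6,"slide":[0.008,-0.002,-0.03],"twist":4.5},{"jaw":0.6,"slide":[0.009,-0.001,-0.03],"twist":0},{"jaw":0.6,"slide":[0,0,-0.03],"twist":0},{"jaw":0.6,"slide":[0,0,-0.03],"twist":0},{"jaw":0.6,"slide":[0,0,-0.03],"twist":0},{"jaw":0.6,"slide":[0,0,-0.03],"twist":0},{"jaw":0.6,"slide":[0,0,-0.02],"twist":0},{"jaw":0.6,"slide":[0,0,-0.009],"twist":0},{"jaw":0.6,"slide":[0,0,0],"twist":0}]'
python3 -m inch '[{"jaw":0,"slide":[0,0,0],"twist":0},{"jaw":0,"slide":[0,0,0],"twist":0},{"jaw":0,"slide":[0,0,0],"twist":0},{"jaw":0,"slide":[0,0,0],"twist":0},{"jaw":0,"slide":[0,0,0],"twist":0},{"jaw":0,"slide":[0,0,0],"twist":0},{"jaw":0,"slide":[0,0,0],"twist":0},{"jaw":0,"slide":[0,0,0],"twist":0}]' 50
```

```text
t: 2.53
tcp_pos: [0.4995, 0.2548, 0.0422]
tool_rot: [0.002, 0.981, -0.192, -0.001]
wrist_force: [0.2, 0.9, -0.4]
opening: 0.0509
gripper_force: 0.0
t: 3.2
tcp_pos: [0.5016, 0.2557, 0.046]
tool_rot: [-0.001, 0.981, -0.193, 0.001]
wrist_force: [-3.1, 1.8, 7.8]
opening: 0.0156
gripper_force: 50.3
```

```bash
python3 -m inch '[{"jaw":0,"slide":[0,0,0.03],"twist":0},{"jaw":0,"slide":[0,0,0.04],"twist":0},{"jaw":0,"slide":[0,0,0.04],"twist":0},{"jaw":0,"slide":[0.006,-0.03,0.03],"twist":0},{"jaw":0,"slide":[0.006,-0.035,0.02],"twist":0},{"jaw":0,"slide":[0.006,-0.035,0],"twist":0},{"jaw":0,"slide":[0.006,-0.035,0],"twist":0},{"jaw":0,"slide":[0.006,-0.035,0],"twist":0},{"jaw":0,"slide":[0,-0.035,0],"twist":0},{"jaw":0,"slide":[0,-0.035,0],"twist":0}]'
python3 -m inch '[{"jaw":0,"slide":[0,-0.02,0],"twist":0},{"jaw":0,"slide":[0,0,0],"twist":0},{"jaw":0,"slide":[0,0,0],"twist":0}]'
python3 - <<'E'
from h import *
p,W=wpose(); a,d=r.snapshot('wrist'); save('w2.png',a)
print(r.state()['tcp_pos'],W[:3,3])
for n in ['bore_floor','latch_pin','latch_pivot','nest','grip']: print(n,[(np.round(x['point'],4).tolist(),round(x['p'],2)) for x in r.spot_point('wrist',n)])
E
```

```text
t: 4.03
tcp_pos: [0.5302, 0.0138, 0.2039]
tool_rot: [-0.0, 0.981, -0.193, 0.0]
wrist_force: [0.3, -0.3, -2.5]
opening: 0.015
gripper_force: 49.7
t: 4.28
tcp_pos: [0.5302, -0.0057, 0.2038]
tool_rot: [-0.0, 0.981, -0.194, 0.0]
wrist_force: [0.3, 0.7, -1.4]
opening: 0.0152
gripper_force: 49.7
[ 0.53041088 -0.004834    0.20375064] [ 0.60181394 -0.03512979  0.32335365]
bore_floor [([0.5907, -0.1516, 0.0183], 0.86)]
latch_pin [([0.4899, -0.2188, 0.0567], 0.56), ([0.5289, -0.0076, 0.1564], 0.56)]
latch_pivot [([0.5291, -0.2394, 0.0337], 0.6)]
nest [([0.5952, -0.1468, 0.0002], 0.62)]
grip [([0.5307, -0.0093, 0.1979], 0.9)]
```

View pics/w2.png

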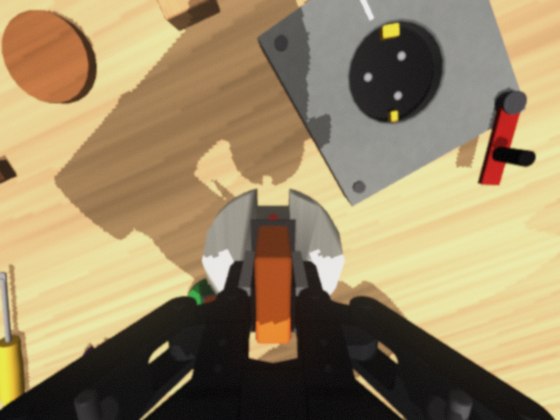

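The blank is held square in the jaws. The nest is at the upper right, with the wide key at (391,31), the narrow one at (394,117) and the bore centred near (395,72); the latch is open at (500,140). Measuring these.

```bash
cat > nest.py <<'E'
from h import *
p,W=wpose(); a,d=r.snapshot('wrist'); k=.2/1000; c0=np.array([.592,-.15])
def w(u,v): return np.array([c0[0]+(500-v)*k,c0[1]+(500-u)*k])
R=rectify(a,p,W,c0,.026,.1,1000); hsv=cv2.cvtColor(R,cv2.COLOR_RGB2HSV)
m=cv2.inRange(hsv,(22,120,120),(36,255,255)); m[:, :250]=0;m[:,750:]=0;m[:250]=0;m[750:]=0
n,l,st,ce=cv2.connectedComponentsWithStats(m); o=np.argsort(-st[1:,4])[:2]+1
P=[w(*ce[i]) for i in o]; print('keys',P,st[o],'yaw',np.arctan2(*(P[0]-P[1])[::-1]),'mid34',(P[0]+P[1])/2)
R2=rectify(a,p,W,c0,.034,.1,1000); g=cv2.cvtColor(R2,cv2.COLOR_RGB2HSV)
y=cv2.inRange(g,(0,0,0),(180,255,70)); y[:220]=0;y[780:]=0;y[:,:220]=0;y[:,780:]=0
y=cv2.morphologyEx(y,cv2.MORPH_CLOSE,np.ones((41,41))); y=cv2.morphologyEx(y,cv2.MORPH_OPEN,np.ones((61,61)))
c=max(cv2.findContours(y,0,2)[0],key=cv2.contourArea); e=cv2.fitEllipse(cv2.convexHull(c)); print('bore',w(*e[0]),np.array(e[1])*k)
cv2.drawContours(R2,[c],-1,(255,0,0),3); save('nest_r.png',cv2.resize(R2,(600,600)))
print(np.round(r.state()['tcp_pos'],4))
E
python3 nest.py
```

```text
keys [array([ 0.62761597, -0.15774056]), array([ 0.55673499, -0.14138021])] [[ 498  290   83   65 4209]
 [ 436  650   43   52 1769]] yaw -0.2268416204288376 mid34 [ 0.59217548 -0.14956039]
bore [ 0.59189879 -0.14916343] [0.08175068 0.0825941 ]
[ 0.5306 -0.0036  0.2035]
```

View pics/nest_r.png

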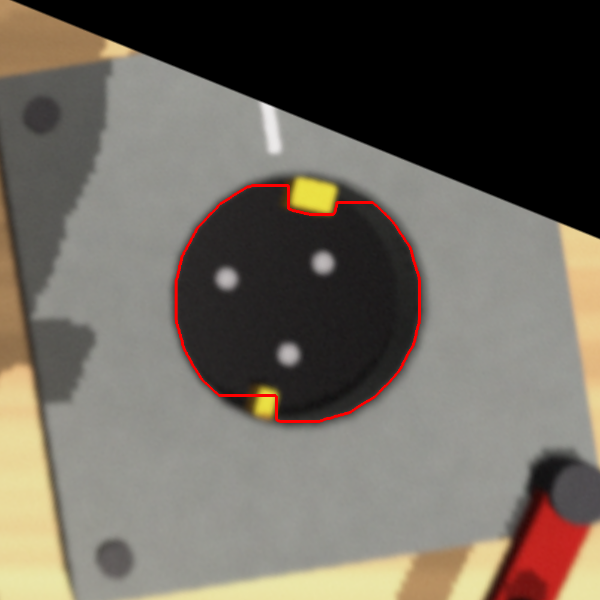

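```bash
python3 - <<'E'
from h import *
B=[];Y=[];G=[]
k=.2/1000;c0=np.array([.592,-.15])
cmd=np.array([.531,-.005,.204]); yaw=-.3907; q=[np.cos(yaw/2),np.sin(yaw/2),0,0]
for i in range(3):
    p,W=wpose(); s=r.state(); a,d=r.snapshot('wrist')
    T=np.eye(4);T[:3,:3]=Ro.from_quat(q).as_matrix();T[:3,3]=cmd; Wc=T@np.array(p['tool_from_camera'])
    R=rectify(a,p,Wc,c0,.026,.1,1000); hsv=cv2.cvtColor(R,cv2.COLOR_RGB2HSV)
    m=cv2.inRange(hsv,(22,120,120),(36,255,255)); m[:, :250]=0;m[:,750:]=0;m[:250]=0;m[750:]=0
    n,l,st,ce=cv2.connectedComponentsWithStats(m); o=np.argsort(-st[1:,4])[:2]+1
    P=[c0+(500-ce[j][::-1])*k for j in o]
    B.append((P[0]+P[1])/2); Y.append(np.arctan2(*(P[0]-P[1])[::-1])); G.append(s['tcp_pos'])
print(np.array(B),Y,np.array(G))
# disc in tool frame: top plane 28mm ahead of TCP
C=np.array(p['tool_from_camera']); h=.05; n=600
def t2p(x,y,z=.028):
    c=np.linalg.inv(C)@[x,y,z,1]; return p['fx']*c[0]/c[2]+p['cx'],p['fy']*c[1]/c[2]+p['cy']
src=np.float32([t2p(x,y) for x,y in [(h,-h),(h,h),(-h,h),(-h,-h)]])
R=cv2.warpPerspective(a,cv2.getPerspectiveTransform(src,np.float32([[0,0],[n,0],[n,n],[0,n]])),(n,n))
cv2.circle(R,(300,300),240,(255,0,0),1); cv2.line(R,(300,0),(300,600),(255,0,0),1); save('disc.png',R)
E
```

```text
[[ 0.59201646 -0.1513769 ]
 [ 0.5920548  -0.15124957]
 [ 0.59210347 -0.15111716]] [np.float64(-0.2303128674861834), np.float64(-0.23075283353683776), np.float64(-0.230260821457335)] [[ 0.53061317 -0.00362884  0.20345646]
 [ 0.5306266  -0.00370466  0.20344308]
 [ 0.53063177 -0.00381208  0.20343638]]
```

View pics/disc.png

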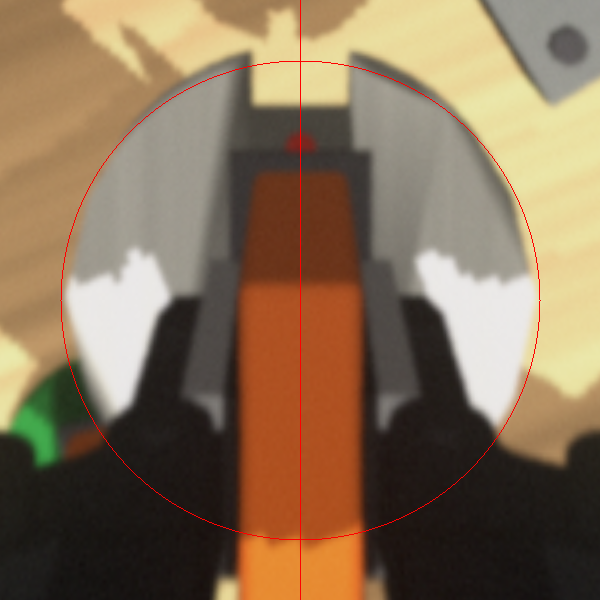

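The blank sits centred in the jaws to within about a millimetre. Bore centre ≈ (0.592, -0.1505), key yaw ≈ -0.230 against tool yaw -0.391, so I twist +9.2° and hover.

```bash
python3 -m inch '[{"jaw":0,"slide":[0.015,-0.035,0],"twist":2.3},{"jaw":0,"slide":[0.015,-0.035,0],"twist":2.3},{"jaw":0,"slide":[0.015,-0.035,0],"twist":2.3},{"jaw":0,"slide":[0.0155,-0.0405,0],"twist":2.3},{"jaw":0,"slide":[0,0,-0.035],"twist":0},{"jaw":0,"slide":[0,0,-0.035],"twist":0},{"jaw":0,"slide":[0,0,-0.03],"twist":0},{"jaw":0,"slide":[0,0,-0.01],"twist":0},{"jaw":0,"slide":[0,0,0],"twist":0},{"jaw":0,"slide":[0,0,0],"twist":0}]'
python3 -m inch '[{"jaw":0,"slide":[0,0,-0.004],"twist":0},{"jaw":0,"slide":[0,0,-0.004],"twist":0},{"jaw":0,"slide":[0,0,-0.003],"twist":0},{"jaw":0,"slide":[0,0,0],"twist":0},{"jaw":0,"slide":[0,0,0],"twist":0}]'
python3 - <<'E'
from h import *
a,d=r.snapshot('side'); p=r.camera_params('side')
c=p['R']@np.array([.592,-.15,.04])+p['t']; u,v=int(p['fx']*c[0]/c[2]+p['cx']),int(p['fy']*c[1]/c[2]+p['cy']); print(u,v,c[2])
save('side2.png',cv2.resize(a[max(0,v-60):v+60,max(0,u-75):u+75],None,fx=5,fy=5,interpolation=cv2.INTER_CUBIC))
E
```

```text
t: 5.62
tcp_pos: [0.5912, -0.1482, 0.0941]
tool_rot: [0.0, 0.994, -0.113, -0.0]
wrist_force: [0.7, -0.4, -1.2]
opening: 0.0151
gripper_force: 49.9
t: 6.03
tcp_pos: [0.5906, -0.1482, 0.0829]
tool_rot: [-0.0, 0.994, -0.114, 0.0]
wrist_force: [0.4, 0.9, -2.6]
opening: 0.0148
gripper_force: 50.0
302 255 1.2201996238309705
```

```bash
python3 -m inch '[{"jaw":0,"slide":[0,0,-0.002],"twist":0},{"jaw":0,"slide":[0,0,-0.002],"twist":0},{"jaw":0,"slide":[0,0,-0.002],"twist":0},{"jaw":0,"slide":[0,0,0],"twist":0}]'
python3 -m inch '[{"jaw":0,"slide":[0,0,-0.001],"twist":0},{"jaw":0,"slide":[0,0,-0.001],"twist":0},{"jaw":0,"slide":[0,0,0],"twist":0}]'
```

```text
t: 6.42
tcp_pos: [0.5911, -0.1485, 0.0764]
tool_rot: [0.0, 0.994, -0.113, 0.001]
wrist_force: [2.9, -2.2, -4.0]
opening: 0.0152
gripper_force: 49.8
t: 6.67
tcp_pos: [0.5912, -0.1486, 0.0746]
tool_rot: [0.0, 0.994, -0.114, 0.001]
wrist_force: [3.1, -2.4, -1.7]
opening: 0.0157
gripper_force: 50.0
```

View pics/side2.png

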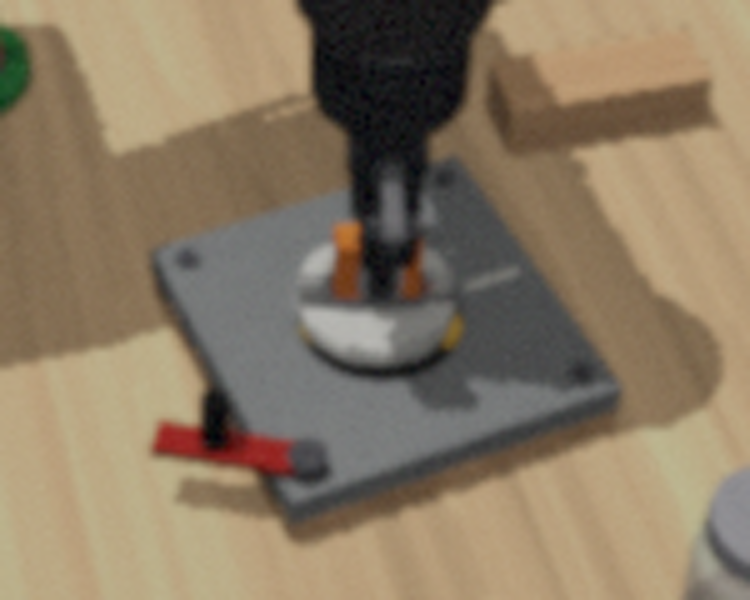

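The side view shows the blank above the bore, keys visible either side, nothing fouled. A slight lateral force (+x, -y) says it touches the rim, so I follow it and lower.

```bash
python3 -m inch '[{"jaw":0,"slide":[0.001,-0.001,0],"twist":0},{"jaw":0,"slide":[0,0,-0.001],"twist":0},{"jaw":0,"slide":[0,0,-0.001],"twist":0},{"jaw":0,"slide":[0,0,0],"twist":0}]'
python3 -m inch '[{"jaw":0,"slide":[0,0,-0.001],"twist":0},{"jaw":0,"slide":[0,0,-0.001],"twist":0},{"jaw":0,"slide":[0,0,0],"twist":0}]'
```

```text
t: 7.0
tcp_pos: [0.5911, -0.1492, 0.072]
tool_rot: [-0.0, 0.994, -0.114, -0.0]
wrist_force: [0.7, 0.7, -2.4]
opening: 0.0158
gripper_force: 50.0
t: 7.25
tcp_pos: [0.5911, -0.1493, 0.0701]
tool_rot: [-0.0, 0.994, -0.114, -0.0]
wrist_force: [0.6, -0.6, -1.6]
opening: 0.0154
gripper_force: 50.0
```

```bash
python3 -m inch '[{"jaw":0,"slide":[0,0,-0.001],"twist":0},{"jaw":0,"slide":[0,0,-0.001],"twist":0},{"jaw":0,"slide":[0,0,0],"twist":0}]'
python3 -m inch '[{"jaw":0,"slide":[0,0,-0.001],"twist":0},{"jaw":0,"slide":[0,0,0],"twist":0}]'
```

```text
t: 7.5
tcp_pos: [0.5912, -0.1493, 0.0682]
tool_rot: [-0.0, 0.994, -0.114, -0.0]
wrist_force: [-0.6, -1.4, -2.1]
opening: 0.015
gripper_force: 50.0
t: 7.67
tcp_pos: [0.5914, -0.1493, 0.0673]
tool_rot: [0.0, 0.994, -0.114, -0.0]
wrist_force: [0.4, -0.1, -1.8]
opening: 0.0151
gripper_force: 50.0
```

No contact where the key tops should be: the notches are over the keys. Continuing gently.

```bash
python3 -m inch '[{"jaw":0,"slide":[0,0,-0.001],"twist":0},{"jaw":0,"slide":[0,0,-0.001],"twist":0},{"jaw":0,"slide":[0,0,0],"twist":0}]'
python3 -m inch '[{"jaw":0,"slide":[0,0,-0.001],"twist":0},{"jaw":0,"slide":[0,0,-0.001],"twist":0},{"jaw":0,"slide":[0,0,0],"twist":0}]'
```

```text
t: 7.92
tcp_pos: [0.5914, -0.1493, 0.0652]
tool_rot: [0.0, 0.994, -0.114, -0.0]
wrist_force: [-0.0, 0.0, -2.5]
opening: 0.0155
gripper_force: 50.0
t: 8.17
tcp_pos: [0.5917, -0.1494, 0.0638]
tool_rot: [0.0, 0.994, -0.113, 0.0]
wrist_force: [-0.6, 0.6, 1.7]
opening: 0.0152
gripper_force: 50.7
```

```bash
python3 -m inch '[{"jaw":0,"slide":[0,0,-0.001],"twist":0},{"jaw":0,"slide":[0,0,0],"twist":0}]'
```

```text
t: 8.33
tcp_pos: [0.5917, -0.1494, 0.0637]
tool_rot: [0.0, 0.994, -0.113, 0.0]
wrist_force: [-3.4, 2.5, 9.6]
opening: 0.0153
gripper_force: 51.8
```

It stopped at TCP z 0.0637, against 0.046 at the grasp on the bench plus 0.018, so it is on the studs. Release, rise and check.

```bash
python3 -m inch '[{"jaw":0,"slide":[0,0,0.0012],"twist":0},{"jaw":0.5,"slide":[0,0,0],"twist":0},{"jaw":0.5,"slide":[0,0,0],"twist":0},{"jaw":0.5,"slide":[0,0,0],"twist":0},{"jaw":0.5,"slide":[0,0,0],"twist":0},{"jaw":0.5,"slide":[0,0,0.02],"twist":0},{"jaw":0.5,"slide":[0,0,0.03],"twist":0},{"jaw":0.5,"slide":[0,0,0.035],"twist":0},{"jaw":0.5,"slide":[-0.02,0,0.03],"twist":0},{"jaw":0.5,"slide":[-0.03,0,0.02],"twist":0}]'
python3 -m inch '[{"jaw":0,"slide":[-0.03,0.01,0],"twist":0},{"jaw":0,"slide":[0,0,0],"twist":0},{"jaw":0,"slide":[0,0,0],"twist":0},{"jaw":0,"slide":[0,0,0],"twist":0}]' 40
python3 - <<'E'
from h import *
p,W=wpose(); a,d=r.snapshot('wrist'); print(r.state()['tcp_pos'])
for n in ['latch_pin','latch_pivot','blank','grip','bore_floor']: print(n,[(np.round(x['point'],4).tolist(),round(x['p'],2)) for x in r.spot_point('wrist',n)])
b,_=r.snapshot('top')
for n in ['latch_pin','latch_pivot']: print(n,[(np.round(x['point'],4).tolist(),round(x['p'],2)) for x in r.spot_point('top',n)])
# depth samples: disc top vs plate height
v,u=np.mgrid[0:420,0:560]; X=np.stack([(u-p['cx'])/p['fx']*d,(v-p['cy'])/p['fy']*d,d],-1)@W[:3,:3].T+W[:3,3]
rr=np.hypot(X[...,0]-.592,X[...,1]+.1505); ok=d>0
print('disc z',np.percentile(X[...,2][ok&(rr<.037)&(rr>.03)],[10,25,50,75]),'plate z',np.percentile(X[...,2][ok&(rr>.048)&(rr<.07)],[25,50,75]))
save('w3.png',a)
E
```

```text
t: 9.17
tcp_pos: [0.5437, -0.1495, 0.2013]
tool_rot: [0.0, 0.994, -0.113, 0.002]
wrist_force: [0.1, -0.0, 1.0]
opening: 0.0426
gripper_force: 0.0
t: 9.5
tcp_pos: [0.5118, -0.1393, 0.1991]
tool_rot: [-0.0, 0.994, -0.113, 0.001]
wrist_force: [0.4, 0.1, -0.1]
opening: -0.0
gripper_force: 0.0
[ 0.51202653 -0.13932539  0.19868429]
latch_pin [([0.4901, -0.2183, 0.0609], 0.91)]
latch_pivot [([0.5316, -0.2354, 0.0347], 0.68)]
blank [([0.5889, -0.1497, 0.0165], 0.97), ([0.4144, 0.1134, -0.0044], 0.85)]
grip [([0.4199, 0.1172, 0.0401], 0.72)]
bore_floor []
latch_pin [([0.4857, -0.2186, 0.0615], 0.55)]
latch_pivot [([0.6286, 0.4609, -0.0033], 0.5)]
disc z [0.02508738 0.03212395 0.03281769 0.03338764] plate z [0.03320121 0.22911275 0.26134391]
```

View pics/w3.png

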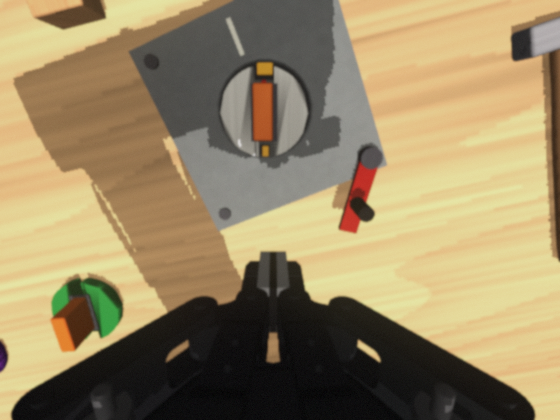

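Both keys show in the notches, and the disc top at 0.033 is level with the plate at 0.033, so the blank is home. The latch pin is at ≈(0.489, -0.218), pivot ≈(0.530, -0.236). I'll cage the pin between half-open jaws and turn along its arc, after checking the wrist joint's room.

```bash
python3 -m inch '[{"jaw":0.5,"slide":[-0.006,-0.02,0],"twist":-3},{"jaw":0.5,"slide":[-0.006,-0.02,0],"twist":-3},{"jaw":0.5,"slide":[-0.006,-0.02,0],"twist":-3},{"jaw":0.5,"slide":[-0.005,-0.019,0],"twist":-2},{"jaw":0.5,"slide":[0,0,-0.03],"twist":0},{"jaw":0.5,"slide":[0,0,-0.015],"twist":0},{"jaw":0.5,"slide":[0,0,0],"twist":0},{"jaw":0.5,"slide":[0,0,0],"twist":0}]'
python3 - <<'E'
from h import *
print(r.state()['joint_positions'])
piv=np.array([.5297,-.2356]);
P=[piv+.045*np.array([np.cos(t),np.sin(t)]) for t in np.radians(np.arange(157,48,-5))]
print(np.round(P[0],4)); print(np.round(np.diff(P,axis=0)*1000,1).tolist()); print(np.round(P[-1],4))
E
```

```text
t: 10.62
tcp_pos: [0.4882, -0.2185, 0.1533]
tool_rot: [0.0, 0.978, -0.208, -0.001]
wrist_force: [0.3, 0.0, -0.1]
opening: 0.0426
gripper_force: 0.0
[-5.38544351e-02  2.20205883e-01 -4.31883123e-01  3.58826955e-04
 -9.20679628e-01  1.20484809e+00]
[ 0.4883 -0.218 ]
[[1.7, 3.5], [2.0, 3.4], [2.3, 3.2], [2.5, 3.0], [2.8, 2.8], [3.0, 2.5], [3.2, 2.2], [3.4, 1.9], [3.6, 1.6], [3.7, 1.3], [3.8, 1.0], [3.9, 0.6], [3.9, 0.3], [3.9, -0.0], [3.9, -0.4], [3.9, -0.7], [3.8, -1.0], [3.7, -1.4], [3.5, -1.7], [3.4, -2.0], [3.2, -2.3]]
[ 0.5574 -0.2001]
```

```bash
python3 -m inch '[{"jaw":0.5,"slide":[0,0,-0.03],"twist":0},{"jaw":0.5,"slide":[0,0,-0.025],"twist":0},{"jaw":0.5,"slide":[0,0,-0.015],"twist":0},{"jaw":0.5,"slide":[0,0,-0.009],"twist":0},{"jaw":0.22,"slide":[0,0,0],"twist":0},{"jaw":0.22,"slide":[0,0,0],"twist":0},{"jaw":0.22,"slide":[0,0,0],"twist":0}]' 20
python3 - <<'E'
from h import *
b,_=r.snapshot('side'); p=r.camera_params('side')
c=p['R']@np.array([.52,-.2,.06])+p['t']; u,v=int(p['fx']*c[0]/c[2]+p['cx']),int(p['fy']*c[1]/c[2]+p['cy'])
save('side3.png',cv2.resize(b[v-60:v+60,u-75:u+75],None,fx=5,fy=5,interpolation=cv2.INTER_CUBIC))
E
```

```text
t: 11.2
tcp_pos: [0.4897, -0.2184, 0.0762]
tool_rot: [0.0, 0.978, -0.208, 0.001]
wrist_force: [0.3, 0.8, 0.0]
opening: 0.0192
gripper_force: 0.0
```

View pics/side3.png

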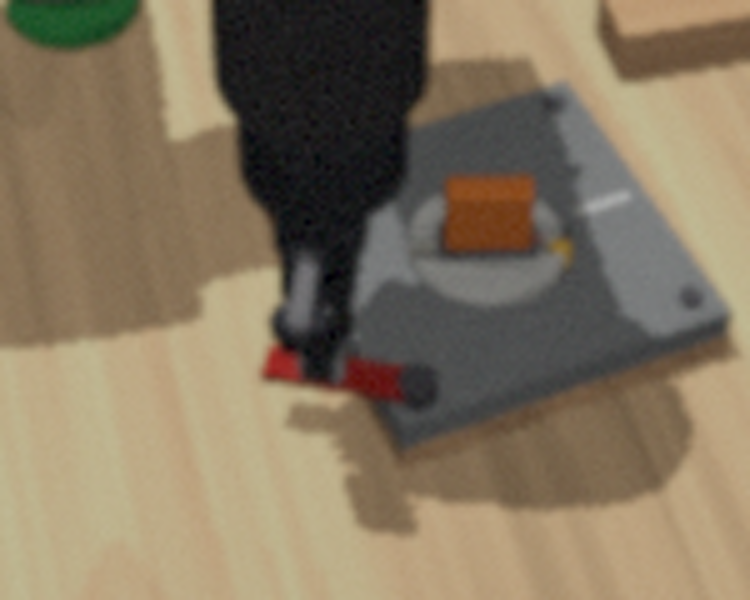

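The jaws straddle the pin on the red arm at (320,370), and the blank lies flush in the bore. Swinging the latch along its arc.

```bash
python3 -m inch '[{"jaw":0.22,"slide":[0.0017,0.0035,0],"twist":-5},{"jaw":0.22,"slide":[0.002,0.0034,0],"twist":-5},{"jaw":0.22,"slide":[0.0023,0.0032,0],"twist":-5},{"jaw":0.22,"slide":[0.0025,0.003,0],"twist":-5},{"jaw":0.22,"slide":[0.0028,0.0028,0],"twist":-5}]'
python3 -m inch '[{"jaw":0.22,"slide":[0.003,0.0025,0],"twist":-5},{"jaw":0.22,"slide":[0.0032,0.0022,0],"twist":-5},{"jaw":0.22,"slide":[0.0034,0.0019,0],"twist":-5},{"jaw":0.22,"slide":[0.0036,0.0016,0],"twist":-5},{"jaw":0.22,"slide":[0.0037,0.0013,0],"twist":-5}]'
```

```text
t: 11.67
tcp_pos: [0.5004, -0.2027, 0.076]
tool_rot: [-0.0, 0.909, -0.417, 0.001]
wrist_force: [-1.2, -3.4, 0.0]
opening: 0.0188
gripper_force: 1.1
t: 12.08
tcp_pos: [0.5169, -0.1931, 0.0759]
tool_rot: [-0.0, 0.797, -0.604, 0.0]
wrist_force: [-1.9, -1.5, 1.5]
opening: 0.0189
gripper_force: 1.1
```

Light drag on the pin, so the latch is following. On through the arc.

```bash
python3 -m inch '[{"jaw":0.22,"slide":[0.0038,0.001,0],"twist":-5},{"jaw":0.22,"slide":[0.0039,0.0006,0],"twist":-5},{"jaw":0.22,"slide":[0.0039,0.0003,0],"twist":-5},{"jaw":0.22,"slide":[0.0039,0,0],"twist":-5},{"jaw":0.22,"slide":[0.0039,-0.0004,0],"twist":-5},{"jaw":0.22,"slide":[0.0039,-0.0007,0],"twist":-5}]'
python3 -m inch '[{"jaw":0.22,"slide":[0.0038,-0.001,0],"twist":-5},{"jaw":0.22,"slide":[0.0037,-0.0014,0],"twist":-5},{"jaw":0.22,"slide":[0.0035,-0.0017,0],"twist":-5},{"jaw":0.22,"slide":[0,0,0],"twist":0}]'
python3 -m inch '[{"jaw":0.22,"slide":[0.0017,-0.001,0],"twist":-2},{"jaw":0.22,"slide":[0,0,0],"twist":0}]'
```

```text
t: 12.58
tcp_pos: [0.54, -0.1922, 0.0758]
tool_rot: [0.0, -0.614, 0.79, -0.0]
wrist_force: [-2.7, -0.5, 1.5]
opening: 0.0191
gripper_force: 1.2
t: 12.92
tcp_pos: [0.5518, -0.1965, 0.0758]
tool_rot: [0.001, -0.506, 0.863, -0.0]
wrist_force: [-0.8, 0.9, -0.6]
opening: 0.019
gripper_force: 0.0
t: 13.08
tcp_pos: [0.5531, -0.1972, 0.0755]
tool_rot: [0.001, -0.493, 0.87, -0.0]
wrist_force: [-0.6, 0.8, 0.2]
opening: 0.0186
gripper_force: 0.2
```

```bash
python3 -m inch '[{"jaw":0.22,"slide":[0.0017,-0.0012,0],"twist":0},{"jaw":0.22,"slide":[0.0017,-0.0012,0],"twist":0},{"jaw":0.22,"slide":[0,0,0],"twist":0}]'
python3 -m inch '[{"jaw":0.22,"slide":[0.0016,-0.0012,0],"twist":0},{"jaw":0.22,"slide":[0,0,0],"twist":0}]'
python3 -m inch '[{"jaw":0.22,"slide":[0.0016,-0.0012,0],"twist":0},{"jaw":0.22,"slide":[0,0,0],"twist":0}]'
```

```text
t: 13.33
tcp_pos: [0.5565, -0.1997, 0.075]
tool_rot: [0.0, -0.493, 0.87, -0.0]
wrist_force: [-0.7, 0.2, 0.6]
opening: 0.0183
gripper_force: 0.4
t: 13.5
tcp_pos: [0.558, -0.201, 0.0747]
tool_rot: [0.0, -0.492, 0.87, -0.0]
wrist_force: [-0.5, 1.0, 0.1]
opening: 0.019
gripper_force: 0.5
t: 13.67
tcp_pos: [0.559, -0.202, 0.0745]
tool_rot: [-0.0, -0.492, 0.871, 0.0]
wrist_force: [-2.7, 1.7, 1.0]
opening: 0.0193
gripper_force: 1.5
```

```bash
python3 -m inch '[{"jaw":0.22,"slide":[0.001,-0.0008,0],"twist":0},{"jaw":0.22,"slide":[0,0,0],"twist":0}]'
python3 -m inch '[{"jaw":0.22,"slide":[0.001,-0.0008,0],"twist":0},{"jaw":0.22,"slide":[0,0,0],"twist":0}]'
python3 -m inch '[{"jaw":0.22,"slide":[0.001,-0.0008,0],"twist":0},{"jaw":0.22,"slide":[0,0,0],"twist":0}]'
```

```text
t: 13.83
tcp_pos: [0.5591, -0.2023, 0.0743]
tool_rot: [-0.001, -0.492, 0.871, 0.001]
wrist_force: [-4.7, 6.1, 4.1]
opening: 0.0187
gripper_force: 3.6
t: 14.0
tcp_pos: [0.5591, -0.2026, 0.0741]
tool_rot: [-0.001, -0.492, 0.871, 0.002]
wrist_force: [-7.5, 9.2, 6.1]
opening: 0.019
gripper_force: 5.7
t: 14.17
tcp_pos: [0.5591, -0.2029, 0.0739]
tool_rot: [-0.002, -0.492, 0.871, 0.003]
wrist_force: [-10.2, 12.9, 8.2]
opening: 0.0189
gripper_force: 7.8
```

Force climbs steadily with no more travel: the latch is at its stop. Ease off, open, rise and check.

```bash
python3 -m inch '[{"jaw":0.22,"slide":[-0.0028,0.0022,0],"twist":0},{"jaw":0.35,"slide":[0,0,0],"twist":0},{"jaw":0.4,"slide":[0,0,0],"twist":0},{"jaw":0.4,"slide":[0,0,0],"twist":0},{"jaw":0.4,"slide":[0,0,0.02],"twist":0},{"jaw":0.4,"slide":[0,0,0.03],"twist":0},{"jaw":0.4,"slide":[0,0,0.04],"twist":0},{"jaw":0.4,"slide":[-0.02,0.01,0.035],"twist":0},{"jaw":0.4,"slide":[-0.03,0.02,0.02],"twist":0},{"jaw":0.4,"slide":[-0.03,0.02,0],"twist":0}]'
python3 -m inch '[{"jaw":0.4,"slide":[-0.02,0.04,0],"twist":7},{"jaw":0.4,"slide":[0,0.04,0],"twist":7},{"jaw":0.4,"slide":[0,0.04,0],"twist":7},{"jaw":0.4,"slide":[0,0.04,0],"twist":7},{"jaw":0.4,"slide":[0,0,0],"twist":0}]'
python3 - <<'E'
from h import *
b,_=r.snapshot('side'); p=r.camera_params('side')
c=p['R']@np.array([.57,-.17,.05])+p['t']; u,v=int(p['fx']*c[0]/c[2]+p['cx']),int(p['fy']*c[1]/c[2]+p['cy'])
A=cv2.resize(b[v-50:v+50,u-65:u+65],None,fx=4,fy=4,interpolation=cv2.INTER_CUBIC)
P=[np.array(x['point']) for x in r.spot_point('side','latch_pin')[:1]]
a,_=r.snapshot('top'); P+=[np.array(x['point']) for x in r.spot_point('top','latch_pin')[:1]]
for q in P: print(q,np.degrees(np.arctan2(q[1]+.2356,q[0]-.5297)))
T=cv2.resize(a[165:255,277:347],(272,400),interpolation=cv2.INTER_CUBIC)
save('final.png',cv2.convertScaleAbs(np.hstack([A,T]),alpha=1.3))
E
```

```text
t: 15.0
tcp_pos: [0.4817, -0.1527, 0.2243]
tool_rot: [0.003, -0.492, 0.871, -0.002]
wrist_force: [1.0, 0.5, 1.3]
opening: 0.034
gripper_force: 0.0
t: 15.42
tcp_pos: [0.4618, 0.0101, 0.2206]
tool_rot: [0.002, -0.692, 0.721, -0.001]
wrist_force: [0.1, -0.9, 0.3]
opening: 0.0341
gripper_force: 0.0
[ 0.557  -0.2006  0.0611] 52.04576912486739
[ 0.5504 -0.2052  0.0629] 55.74822714145361
```

View pics/final.png

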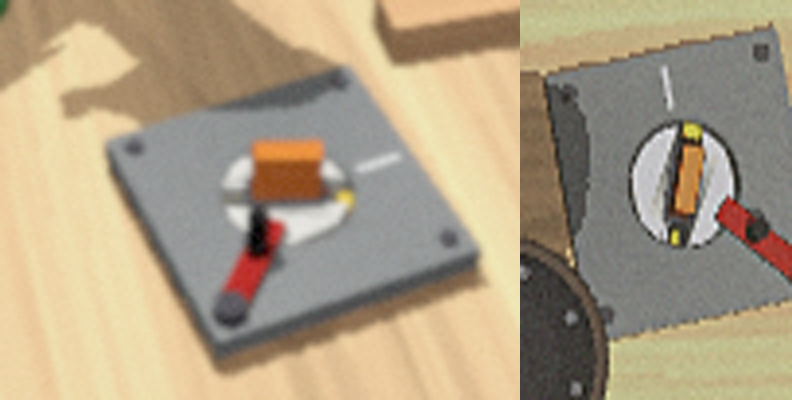

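The final view shows the blank flush with both keys in its notches. The latch arm points at the bore's centre over the blank's edge (tip near (275,235) on the left, (725,210) on the right), and its angle of ≈ 54° matches the stop. The robot is clear, so I'm handing in.

```bash
python3 -c "from rig import r; print(r.sign_off())"
```

```text
the job is handed in; nothing more can be done
None
```

The blank sits fully home over the keys and flush with the plate, and the latch is swung in to its stop; the job was handed in at about 15.5 s, with wrist force staying under about 20 N in every reading.

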